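# Pack the repair kit into two stack-nest totes

### The job

Pack the repair kit: stand the round capacitor and the clear relay upright in the lower tote, one on each side of its low rib, then set the tote with the grip bar squarely on top, turned so that it stacks on the rim instead of nesting (cut-down ends at opposite ends). Lay the small board, components up, and the heat sink, fins up, flat in the top tote, one on each side of the bar. Leave the look-alikes (flux pot, block battery and the larger board) where they are.

Things in the scene. Friction and masses are not known exactly. Their poses are not given: they have to be found in the camera images.
- lower_tote: Fixed grey open tote (mm): 184 (own x) x 145 (own y) over the rim, 56 high; floor 168x112, its top at z=4; walls lean out 10. Origin: centre of underside, z up. End wall at -x cut down to 34. Rim flange of the long sides at |y|=60-72, with 22 wide slots at x=-45 and +20. Rib across at x=0, 4 thick, 14 high; bay centres x=+-42.
- upper_tote: Same tote (same origin and axes), loose, 0.3 kg at most; feet 14 wide at x=-45, +20 reach out to |y|=70 at the underside. At x=y=0, for a rib, a wall with grip bar: 12 thick (x), 70 long (y), z=48-72; bay centres x=+-42. With x opposite to the lower tote's x its feet stand on the rim: origin 56 above the lower one's. With x the same way the feet drop into the slots (nests).
- upper_tote_low_end (a point): Middle of the top edge of the upper tote's cut-down end wall, at (-88, 0, 34) mm in the tote's frame.
- capacitor: Screw capacitor, an upright blue cylinder with a pale top, 25 mm diameter, 44 mm high, about 45 g. Origin: centre of the underside, z up.
- relay: Clear-cased relay standing upright on a dark base, 28 (own x) x 21 (own y) x 34 mm high above what it stands on, 35 g. Origin: on its upright axis, 2 mm below the surface it stands on, z up.
- small_board: The smaller green circuit board, 36 (own x) x 50 (own y) mm, lying flat with components up, parts up to 16 mm high; its graspable edge is 4 mm thick, from z = 0 to 4 mm. 35 g. Origin: centre of the underside, z up.
- heat_sink: Black finned heat sink, 25 (own x, along the fins) x 42 (own y) x 20 mm high, fins up, about 60 g. Origin: centre of the underside, z up.
- flux_pot: Look-alike, leave alone: cream pot with a wider lid, 38 mm diameter, 38 mm high. Origin: centre of the underside.
- battery: Look-alike, leave alone: small block battery lying down, dark with a tan end, 49 (own x) x 27 (own y) x 18 mm. Origin: centre of the underside.
- large_board: Look-alike, leave alone: the larger green circuit board, 50 (own x) x 62 (own y) x 19 mm. Origin: centre of the underside.
Not all that is in view belongs to the job. Leave any pink look-alike of the relay alone.

How it is judged:
By the outcome, as a careful person would: the job done as asked, in the order asked, and still so for the second after the job is handed in, with the robot touching nothing.
It also fails if it takes over 118 s, if anything falls off the work surface, if the arm or the gripper's body presses on something with over 40 N, if the wrist force passes 120 N, or if a joint passes its speed limit or range.

### The arm

A 7-joint arm with a two-finger parallel gripper is mounted at the origin on a cart in front of the work surface, level with it; the furniture and walls round the work are solid. World frame = base frame: x ahead of the robot, y to its left, z up, the work surface at z = 0. Lengths are in m, angles in rad, forces in N, time in s.
With the tool pointing down it reaches from about 0.4 to 0.875 m from the base axis. Payload 6.5 kg.
Tool frame: the origin (TCP) lies on the centre line of the jaws, within the pads' length; the fingertips stand manip.tcp_to_tips ahead of it and the grasp point (between the pads) lies 5 mm behind it (manip.tcp_to_tips is the distance from the TCP to the fingertips, in m); z points along the fingers, y is the direction in which the jaws open and shut (so a half turn about z gives the same grasp; the last joint's range is limited). The gripper opens to 88 mm and grips with 3 to 60 N. Pads are 18 mm wide; open, the fingers measure 123 mm over their backs; the gripper's body (75 mm by 187 mm) begins 45 mm behind the grasp point.
Start: joints at [-1.408, 0.536, -0.004, 1.538, 0.003, 1.067, -0.071], TCP at [0.147, 0.633, 0.253] pointing down, gripper open.
Joint ranges: [-2.7, 2.7], [-0.37, 2.16], [-1.27, 1.26], [0.24, 2.4], [-1.31, 4.45], [0.19, 1.91], [-2.76, 2.76]. Speed limits (rad/s): [2.39, 2.39, 3.14, 3.14, 3.14, 3.14, 3.14].

### API

Orientations are given as a unit quaternion [w, x, y, z].
In Python, from bench import manip gives the robot as it stands. Calls block until the motion is done:
- manip.move_pose(position, orientation): joint-space move of the TCP to a pose.
- manip.move_linear(position, frame=None, velocity=0.15): straight line of the TCP; frame=None keeps the orientation; velocity is the mean speed in m/s.
- manip.move_j(angles): joint-space move.
- manip.gripper_to(opening, force=None): finger opening in m; force is the grip in N (None keeps the last); returns when the fingers have stopped.
- manip.pause(seconds).
- manip.ik(position, orientation): joint angles nearest the present ones, or None.
- manip.get_obs(): the state.
- manip.camera(name): name is "side" or "top"; returns a dict with "pixels" (420x560x3 uint8, blue, green, red), "mtx" (3x3 intrinsics, pixels), "D" ([k1, k2, p1, p2, k3] as OpenCV has them; the pictures are not rectified), "rvec" (rotation vector, rad) and "tvec" (3), from world to camera coordinates, as OpenCV has them. Camera axes: x right, y down, z forward; pixel columns grow to the right and rows downward; lengths in m; the calibration is good to about 2 mm. A picture is of the moment at which its call begins. There is no depth.
A pose or a line that the arm cannot do raises manip.MotionError and nothing moves.
- manip.sign_off(): hands the job in, once; it reports no verdict.
Trained networks look in a picture, given as the dict that the camera call returned (one of the last four; its "shot" number tells which), for a name from the list of things; names that differ only in an ending like _2 or _b are one class to them, and where a whole thing is asked for, a point or a joint stands for the part that bears it (a point fixed in the world has none). Each returns a list of dicts, best first, with "score" (0 to 1); they miss things now and then, are a little off and sometimes report something else, mostly with a low value. They report only what shows in the picture. A call takes as long as a camera call. They do not tell look-alikes from the thing itself.
- manip.search_frame(label, picture): "point" ([x, y, z] in m, in world coordinates, good to about 4 mm: the middle of the surface that is visible of it).
- manip.trace(label, picture): "pixels" (420x560 bool, what is visible of it).
- manip.landmark_of(label, picture): "point" ([x, y, z] in m, in world coordinates, good to about 4 mm: a listed point, or the origin of a listed thing).
The state is a dict: "clock": time; "q": joint angles; "qd": joint speeds; "joint_efforts": joint torques, N m; "ee_pos": TCP position; "orientation": TCP orientation; "contact_force": force on the tool from outside, world axes, zero at the start; "torque": the same for the moment, N m; "grip_width": finger opening in m.
Only numpy, scipy, OpenCV 4.12 (cv2) and the standard library are available. Lean on these libraries where they do the work, as an engineer would, in place of code of your own. Each camera call takes 0.05 s, during which the arm holds its last target.

## Working session

There is one attempt and no reset: what is moved stays moved. The work goes in short steps, each a Python script; the robot and the scene stay as the last script left them, time stands still between calls to the robot, and variables do not carry over. Pictures are saved under pics/ and viewed, and the job is handed in when it is done.

```bash
ls; mkdir -p pics; python3 - <<'E'
from bench import manip
import cv2
for n in("side","top"):
    c=manip.camera(n); cv2.imwrite(f"pics/{n}0.png",c["pixels"]); print(n,c["mtx"].tolist(),c["D"],c["rvec"],c["tvec"])
print(manip.tcp_to_tips); o=manip.get_obs(); print(o)
E
```

```text
pics
side [[524.1383166634038, 0.0, 285.98855723749006], [0.0, 524.1383166634038, 202.6945546796273], [0.0, 0.0, 1.0]] [-0.10500012  0.          0.          0.          0.        ] [ 0.70685002 -2.36189787  1.42556321] [0.39577931 0.16514041 1.24924864]
top [[485.2013389626663, 0.0, 281.74819989460644], [0.0, 485.2013389626663, 212.21218008232762], [0.0, 0.0, 1.0]] [-0.05900341  0.          0.          0.          0.        ] [ 2.17223439 -2.21703044  0.05491572] [0.01103159 0.44243845 1.21642522]
0.014
{'clock': 0.1, 'q': array([-1.408212  ,  0.53708656, -0.00445333,  1.53875591,  0.00259561,
        1.06729968, -0.07121265]), 'qd': array([ 0.00045702, -0.00038634, -0.00043554, -0.00174811,  0.00097714,
        0.00074716, -0.00242152]), 'joint_efforts': array([ 1.86611920e-03, -5.72083640e+01,  9.93296988e-01, -2.52237725e+01,
       -5.62418019e-02,  1.34872034e-02,  6.94486926e-05]), 'ee_pos': array([0.1472973 , 0.63254938, 0.2519362 ]), 'orientation': array([-3.67470416e-05,  1.14108267e-01,  9.93468020e-01, -7.70986493e-04]), 'contact_force': array([-0.34083637,  0.2030351 , -0.73514006]), 'torque': array([ 0.01921512, -0.00759049, -0.02296027]), 'grip_width': 0.08797402324564176}
```

View pics/side0.png

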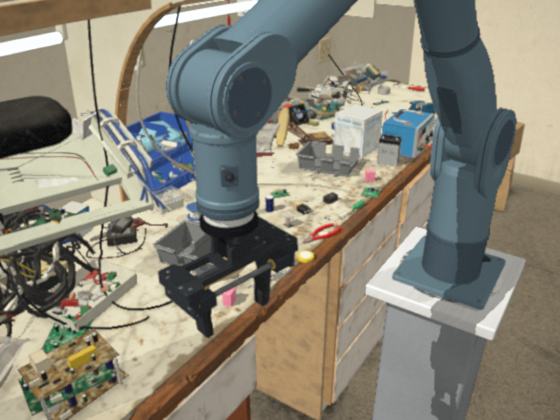

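View pics/top0.png

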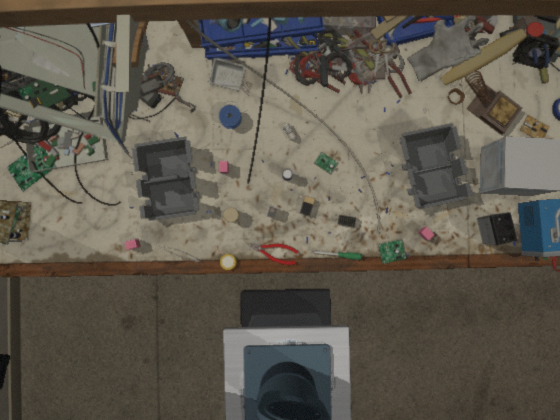

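```bash
cat > h.py <<'E'
from bench import manip
import cv2, numpy as np
def proj(c,p):
    return cv2.projectPoints(np.array(p,float).reshape(-1,3),c["rvec"],c["tvec"],c["mtx"],c["D"])[0].reshape(-1,2)
def unproj(c,uv,z):
    R=cv2.Rodrigues(c["rvec"])[0]; t=np.array(c["tvec"]).ravel()
    n=cv2.undistortPoints(np.array(uv,float).reshape(-1,1,2),c["mtx"],c["D"]).reshape(-1,2)
    C=-R.T@t; out=[]
    for a in n:
        d=R.T@np.array([a[0],a[1],1]); out.append(C+d*(z-C[2])/d[2])
    return np.array(out)
def crop(c,u,v,w,h,s,name):
    im=c["pixels"][max(0,v-h):v+h,max(0,u-w):u+w]
    cv2.imwrite(name,cv2.resize(im,None,fx=s,fy=s,interpolation=cv2.INTER_CUBIC))
E
python3 - <<'E'
from h import *
c=manip.camera("top"); s=manip.camera("side")
for k in (c,s):
    R=cv2.Rodrigues(k["rvec"])[0]; print(-R.T@np.array(k["tvec"]).ravel())
    print(proj(k,[[.147,.633,.25],[0,0,0],[.6,0,0]]).round())
for n in "lower_tote upper_tote upper_tote_low_end capacitor relay small_board heat_sink flux_pot battery large_board".split():
    for cn,k in(("top",c),("side",s)):
        for d in manip.landmark_of(n,k)[:4]:
            p=np.array(d["point"]); print(n,cn,round(d["score"],2),p.round(3),proj(k,p).round()[0])
crop(c,290,195,140,90,2.8,"pics/c1.png")
crop(c,170,190,70,80,3.5,"pics/c2.png")
crop(c,435,180,70,80,3.5,"pics/c3.png")
E
```

```text
[3.79515488e-01 1.00229009e-03 1.23755032e+00]
[[-20. 355.]
 [286. 387.]
 [281. 151.]]
[-0.23000997  1.07783626  0.72794175]
[[234. 311.]
 [450. 271.]
 [250. 206.]]
lower_tote top 0.82 [ 0.549 -0.379 -0.001] [428. 168.]
lower_tote top 0.61 [ 0.338 -0.277  0.001] [392. 251.]
lower_tote side 0.95 [ 0.546 -0.378  0.002] [329. 166.]
upper_tote top 0.71 [ 0.53   0.288 -0.003] [170. 181.]
upper_tote side 0.81 [ 0.523  0.293 -0.003] [204. 262.]
upper_tote_low_end top 0.83 [0.441 0.279 0.036] [170. 215.]
capacitor top 0.69 [ 0.418 -0.161 -0.001] [346. 221.]
capacitor top 0.64 [ 0.535 -0.009  0.001] [285. 176.]
capacitor side 0.58 [ 0.541 -0.014  0.001] [269. 209.]
relay top 0.64 [ 0.38  -0.357  0.001] [423. 234.]
relay top 0.6 [ 0.443  0.03  -0.003] [271. 213.]
relay top 0.51 [ 0.368  0.38  -0.003] [135. 244.]
relay top 0.48 [ 0.561  0.151 -0.002] [223. 168.]
relay side 0.75 [ 0.366  0.383 -0.001] [231. 303.]
relay side 0.58 [ 0.442  0.032 -0.007] [289. 228.]
relay side 0.49 [ 0.38  -0.356 -0.   ] [370. 181.]
relay side 0.26 [ 0.336 -0.274  0.   ] [372. 194.]
small_board top 0.79 [ 0.567 -0.109 -0.002] [324. 163.]
small_board side 0.53 [ 0.565 -0.107  0.002] [280. 195.]
heat_sink top 0.66 [ 0.417 -0.161 -0.003] [346. 221.]
heat_sink side 0.62 [ 0.417 -0.161 -0.001] [331. 201.]
flux_pot top 0.48 [ 0.438  0.128 -0.002] [233. 215.]
flux_pot top 0.33 [ 0.455 -0.06   0.   ] [306. 207.]
flux_pot side 0.71 [ 0.444  0.03  -0.004] [289. 227.]
battery top 0.69 [ 0.459 -0.062 -0.003] [307. 206.]
battery side 0.64 [ 0.455 -0.06   0.   ] [302. 211.]
large_board top 0.61 [ 0.337 -0.274  0.003] [391. 251.]
large_board top 0.22 [ 0.437  0.13  -0.004] [232. 216.]
large_board side 0.7 [ 0.337 -0.274  0.002] [371. 193.]
```

View pics/c1.png

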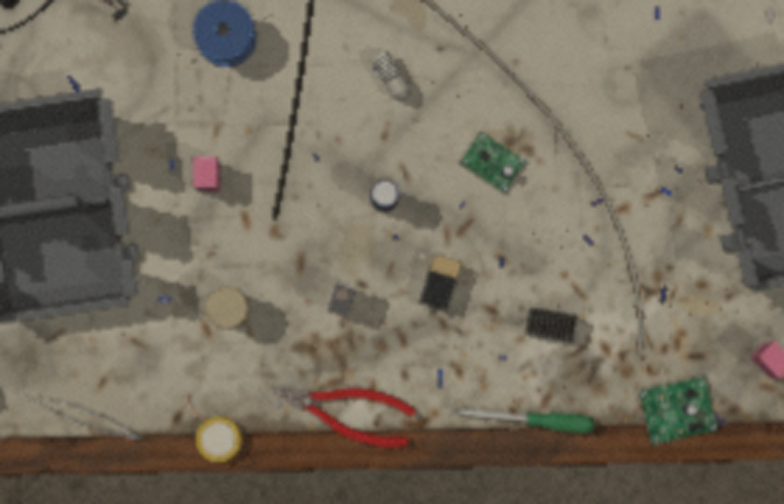

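View pics/c2.png

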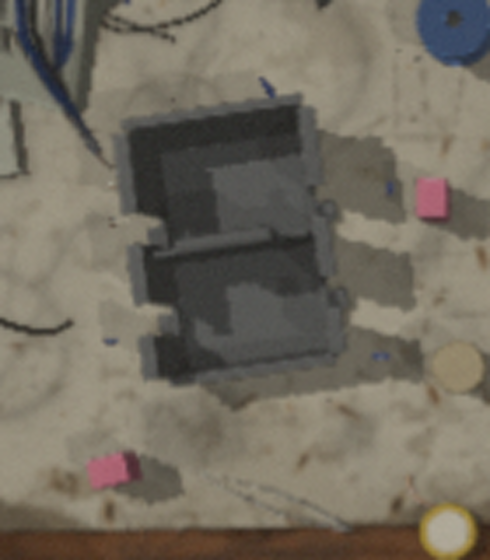

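View pics/c3.png

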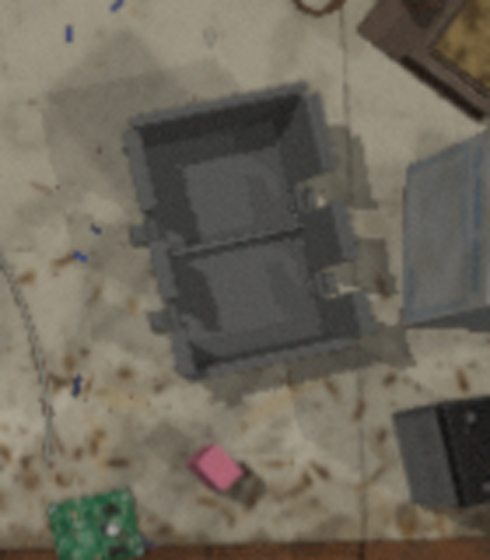

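```bash
cat > fit.py <<'E'
from h import *
from scipy.optimize import minimize
def boxv(lx,ly,h,z0=0): return np.array([[x,y,z] for x in(-lx/2,lx/2) for y in(-ly/2,ly/2) for z in(z0,h)])/1000
def cyl(d,h):
    t=np.linspace(0,2*np.pi,24,endpoint=False); return np.array([[d/2*np.cos(a),d/2*np.sin(a),z] for a in t for z in(0,h)])/1000
def tote():
    v=[[x,y,0] for x in(-84,84) for y in(-56,56)]+[[92,s*72.5,56] for s in(1,-1)]+[[-75,s*72.5,56] for s in(1,-1)]+[[-92,s*60,34] for s in (1,-1)]
    return np.array(v,float)/1000
M=dict(capacitor=cyl(25,44),relay=boxv(28,21,34),small_board=boxv(36,50,5),heat_sink=boxv(25,42,20),upper_tote=tote(),lower_tote=tote())
def place(v,p):
    x,y,z,a=p; c,s=np.cos(a),np.sin(a); return v@np.array([[c,s,0],[-s,c,0],[0,0,1]])+[x,y,z]
S=4
def hull(c,v):
    h=cv2.convexHull(proj(c,v).astype(np.float32)); im=np.zeros((420*S,560*S),np.uint8)
    cv2.fillConvexPoly(im,np.round((h+.5)*S).astype(np.int32),1); return im
def mask(n,c,near):
    best=None
    for d in manip.trace(n,c):
        m=d["pixels"]; ys,xs=np.nonzero(m)
        if len(xs)==0: continue
        e=np.hypot(*(np.array([xs.mean(),ys.mean()])-proj(c,near)[0]))
        if best is None or e<best[0]: best=(e,m,d["score"])
    if best is None or best[0]>25: return None
    return best[1],best[2]
def fit(n,cams,near,yaws,z=0,v=None,dz=.02):
    v=M[n] if v is None else v; ms=[]
    nz=np.array(near,float)+[0,0,dz]
    for c in cams:
        r=mask(n,c,nz)
        if r is None: print(n,"no mask"); continue
        m=r[0]; ms.append((c,np.kron(m.astype(np.uint8),np.ones((S,S),np.uint8)),r[1],m.sum()))
    def cost(p):
        t=0
        for c,m,_,_ in ms:
            h=hull(c,place(v,[p[0]/100,p[1]/100,z,p[2]])); i=(h&m).sum(); t+=1-i/max(1,(h|m).sum())
        return t/len(ms)
    res=[]
    for a in yaws:
        x0=[near[0]*100,near[1]*100,a]
        r=minimize(cost,x0,method="Nelder-Mead",options=dict(initial_simplex=[x0,[x0[0]+.6,x0[1],a],[x0[0],x0[1]+.6,a],[x0[0],x0[1],a+.25]],xatol=.005,fatol=1e-4,maxiter=150))
        res.append((r.fun,r.x[0]/100,r.x[1]/100,r.x[2]))
    res.sort(); return res,[(x[2],x[3]) for x in ms]
E
cat > run1.py <<'E'
from fit import *
c=manip.camera("top"); s=manip.camera("side")
N=dict(capacitor=(.537,-.011,0),relay=(.443,.031,0),small_board=(.566,-.108,0),heat_sink=(.417,-.161,0),upper_tote=(.527,.29,0),lower_tote=(.548,-.379,0))
for n,p in N.items():
    t=n.endswith("tote")
    for cams in ([c],[s],[c,s]):
        yaws=[-.2,.2] if t else ([0] if n=="capacitor" else np.arange(0,np.pi,np.pi/6))
        try:
            r,i=fit(n,cams,p,yaws); print(n,[(round(f,3),round(x,4),round(y,4),round(np.degrees(a),1)) for f,x,y,a in r[:4]],i)
        except Exception as e: print(n,"err",e)
E
time python3 run1.py
```

```text
capacitor [(np.float64(0.202), np.float64(0.5358), np.float64(-0.0127), np.float64(8.0))] [(0.65, np.int64(81))]
capacitor [(np.float64(0.12), np.float64(0.5384), np.float64(-0.0101), np.float64(3.4))] [(0.62, np.int64(135))]
capacitor [(np.float64(0.193), np.float64(0.5392), np.float64(-0.0118), np.float64(1.9))] [(0.65, np.int64(81)), (0.62, np.int64(135))]
relay [(np.float64(0.106), np.float64(0.4447), np.float64(0.0292), np.float64(159.1)), (np.float64(0.108), np.float64(0.4447), np.float64(0.0292), np.float64(159.5)), (np.float64(0.108), np.float64(0.4448), np.float64(0.0291), np.float64(-20.3)), (np.float64(0.111), np.float64(0.4446), np.float64(0.0291), np.float64(160.0))] [(0.53, np.int64(99))]
relay [(np.float64(0.062), np.float64(0.4484), np.float64(0.0285), np.float64(168.9)), (np.float64(0.063), np.float64(0.4482), np.float64(0.0286), np.float64(-6.7)), (np.float64(0.07), np.float64(0.4481), np.float64(0.0281), np.float64(163.4)), (np.float64(0.072), np.float64(0.4477), np.float64(0.0291), np.float64(1.2))] [(0.73, np.int64(174))]
relay [(np.float64(0.127), np.float64(0.4
[... 2779 characters left out ...]
.59, np.int64(4270)), (0.78, np.int64(2010))]
lower_tote [(np.float64(0.099), np.float64(0.5467), np.float64(-0.3799), np.float64(10.6)), (np.float64(0.1), np.float64(0.5479), np.float64(-0.3803), np.float64(9.8))] [(0.67, np.int64(4278))]
lower_tote [(np.float64(0.135), np.float64(0.5523), np.float64(-0.3838), np.float64(9.7)), (np.float64(0.135), np.float64(0.5517), np.float64(-0.3828), np.float64(10.0))] [(0.56, np.int64(1510))]
lower_tote [(np.float64(0.122), np.float64(0.5499), np.float64(-0.3802), np.float64(10.7)), (np.float64(0.122), np.float64(0.5508), np.float64(-0.3793), np.float64(10.3))] [(0.67, np.int64(4278)), (0.56, np.int64(1510))]
real	0m52.444s
user	0m30.822s
sys	0m11.230s
```

```bash
cat > ov.py <<'E'
from fit import *
def toteLines(bar):
    L=[]
    L+=[[(-92,s*72.5,56),(92,s*72.5,56)] for s in(1,-1)]+[[(92,-72.5,56),(92,72.5,56)]]
    L+=[[(-84,s*56,4),(84,s*56,4)] for s in(1,-1)]+[[(s*84,-56,4),(s*84,56,4)] for s in(1,-1)]
    for xs in(-45,20):
        for s in(1,-1): L+=[[(xs+d,s*60,56),(xs+d,s*72,56)] for d in(-11,11)]
    if bar: L+=[[(x,-35,72),(x,35,72)] for x in(-6,6)]+[[(-6,s*35,72),(6,s*35,72)] for s in(1,-1)]
    else: L+=[[(0,-58,18),(0,58,18)]]
    return np.array(L,float)/1000
def overlay(c,u,v,w,h,s,name,L,p,col=(0,0,255)):
    im=c["pixels"][v-h:v+h,u-w:u+w]
    im=cv2.resize(im,None,fx=s,fy=s,interpolation=cv2.INTER_CUBIC)
    raw=im.copy()
    for l in L:
        q=(proj(c,place(l,p))-[u-w,v-h]+.5)*s
        cv2.line(im,tuple(map(int,q[0])),tuple(map(int,q[1])),col,1,cv2.LINE_AA)
    cv2.imwrite(name,np.hstack([raw,im]))
E
cat > r2.py <<'E'
from ov import *
c=manip.camera("top")
overlay(c,433,165,38,52,5,"pics/o1.png",toteLines(0),[.549,-.380,0,np.radians(10.6)])
overlay(c,168,182,38,52,5,"pics/o2.png",toteLines(1),[.531,.288,0,np.radians(7.3)])
E
python3 r2.py
```

```text
(no output)
```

View pics/o1.png

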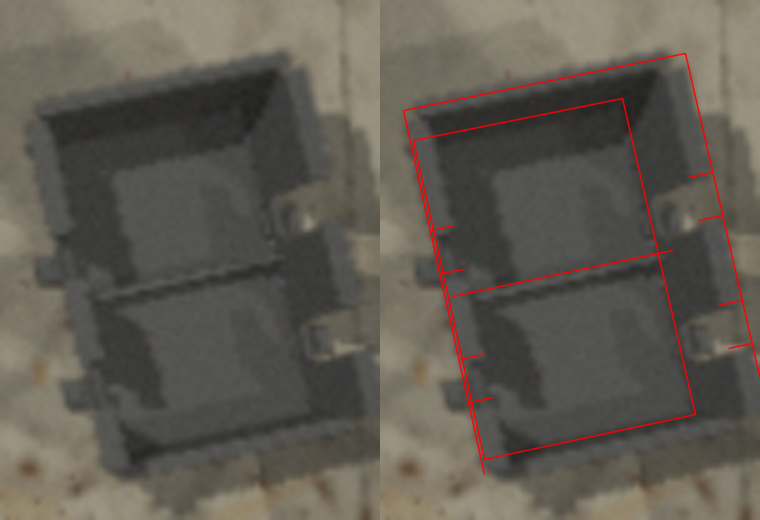

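View pics/o2.png

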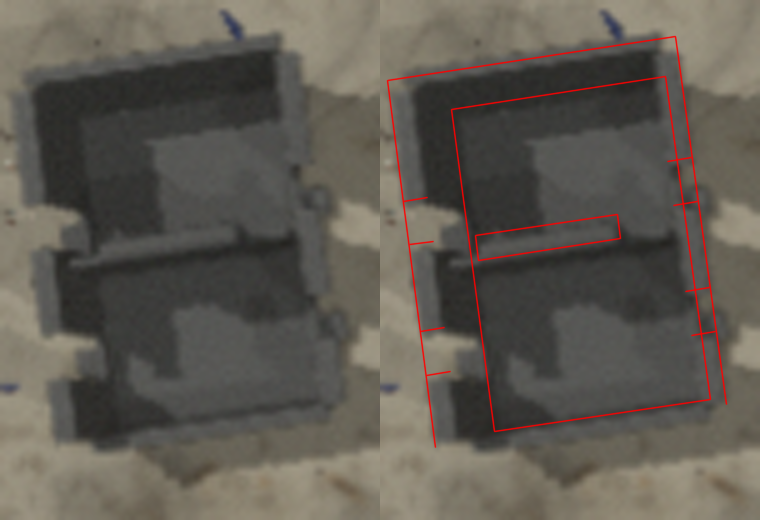

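```bash
cat > act.py <<'E'
from h import *
LOW=np.array([.5475,-.3785,np.radians(10.8)])
def q(a): return [0,np.cos(a/2),np.sin(a/2),0]
def lowpt(dx,dy):
    c,s=np.cos(LOW[2]),np.sin(LOW[2]); return LOW[0]+c*dx-s*dy, LOW[1]+s*dx+c*dy
def best(x,y,z,a,half=True):
    q0=manip.get_obs()["q"]; o=[]
    for k in ((0,1,-1) if half else (0,)):
        j=manip.ik([x,y,z],q(a+k*np.pi))
        if j is not None: o.append((np.abs(np.array(j)-q0).max(),a+k*np.pi))
    return min(o)[1]
def go(x,y,z,a,half=True):
    a=best(x,y,z,a,half); manip.move_pose([x,y,z],q(a)); return a
def lin(x,y,z,v=.15): manip.move_linear([x,y,z],velocity=v)
def st(t=""):
    o=manip.get_obs(); print(t,round(o["clock"],2),o["ee_pos"].round(4),"w",round(o["grip_width"],4),"F",o["contact_force"].round(1),"q7",o["q"][6].round(2))
E
python3 - <<'E'
from act import *
manip.gripper_to(.055,15)
x,y=.538,-.0115
a=go(x,y,.14,np.radians(10.8)); st("above")
lin(x,y,.028,.12); st("down")
manip.gripper_to(.015,15); st("grip")
lin(x,y,.14,.2); st("up")
c=manip.camera("side"); cv2.imwrite("pics/s1.png",c["pixels"])
c=manip.camera("top"); cv2.imwrite("pics/t1.png",c["pixels"])
E
```

```text
above 5.89 [ 0.5382 -0.0104  0.14  ] w 0.0551 F [ 0.2 -0.2 -0.4] q7 -0.94
down 6.97 [ 0.5385 -0.0116  0.0286] w 0.0554 F [ 0.1 -0.5  0.1] q7 -0.82
grip 7.54 [ 0.5381 -0.0114  0.0282] w 0.0247 F [-0.9 -0.2  2. ] q7 -0.82
up 8.25 [ 0.5373 -0.0111  0.1391] w 0.0244 F [ 0.6  0.4 -1. ] q7 -0.94
```

```bash
python3 - <<'E'
from act import *
x,y=lowpt(42,0)
go(x,y,.16,LOW[2]); st("above")
c=manip.camera("side"); cv2.imwrite("pics/s2.png",c["pixels"])
c=manip.camera("top"); cv2.imwrite("pics/t2.png",c["pixels"])
lin(x,y,.034,.12); st("near")
E
```

```text
Traceback (most recent call last):
  File "act.py", line 13, in go
    a=best(x,y,z,a,half); manip.move_pose([x,y,z],q(a)); return a
  File "act.py", line 11, in best
    return min(o)[1]
           ~~~^^^
ValueError: min() iterable argument is empty
```

```bash
python3 - <<'E'
from act import *
print(manip.get_obs()["q"].round(2))
for p in [(42,0),(-42,0),(0,0)]:
    x,y=lowpt(*p)
    for z in (.05,.1,.16,.25):
        print(p,z,[int(d) for d in range(-180,180,15) if manip.ik([x,y,z],q(np.radians(d))) is not None])
E
```

```text
[-0.6   0.61  0.72  1.95 -0.56  0.79 -0.94]
(42, 0) 0.05 []
(42, 0) 0.1 []
(42, 0) 0.16 []
(42, 0) 0.25 []
(-42, 0) 0.05 []
(-42, 0) 0.1 []
(-42, 0) 0.16 []
(-42, 0) 0.25 []
(0, 0) 0.05 [-180, -165, -150, -135, -120, -105, -90, -75, -60, -45, -30, -15, 0, 15, 30, 45, 60, 75, 90, 105, 120, 135, 150, 165]
(0, 0) 0.1 [-180, -165, -150, -135, -120, -105, -90, -75, -60, -45, -30, -15, 0, 15, 30, 45, 60, 75, 90, 105, 120, 135, 150, 165]
(0, 0) 0.16 [-180, -165, -150, -135, -120, -105, -90, -75, -60, -45, -30, -15, 0, 15, 30, 45, 60, 75, 90, 105, 120, 135, 150, 165]
(0, 0) 0.25 [-180, -165, -150, -135, -120, -105, -90, -75, -60, -45, -30, -15, 0, 15, 30, 45, 60, 75, 90, 105, 120, 135, 150, 165]
```

```bash
python3 - <<'E'
from act import *
x,y=lowpt(.042,0)
go(x,y,.16,LOW[2]); st("above")
c=manip.camera("side"); cv2.imwrite("pics/s2.png",c["pixels"])
c=manip.camera("top"); cv2.imwrite("pics/t2.png",c["pixels"])
lin(x,y,.036,.12); st("near")
E
```

```text
above 9.71 [ 0.5897 -0.3684  0.1595] w 0.0246 F [ 0.  -0.3 -0.9] q7 -0.48
near 10.99 [ 0.5893 -0.3711  0.037 ] w 0.0245 F [-0.3  0.  -0.1] q7 -0.42
```

View pics/s2.png

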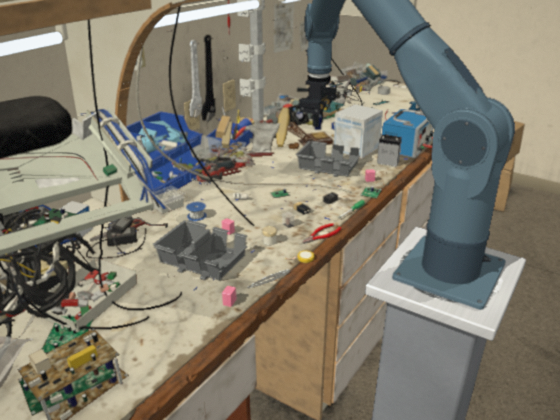

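View pics/t2.png

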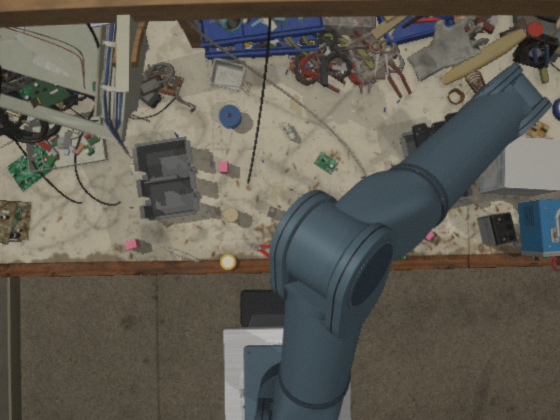

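```bash
python3 - <<'E'
from act import *
x,y=lowpt(.042,0)
lin(x,y,.0325,.03); manip.pause(.15); st("down")
manip.gripper_to(.045,15); st("rel")
lin(x,y,.16,.2)
manip.gripper_to(.055,15)
x,y=.446,.0295
go(x,y,.13,np.radians(-18)); manip.pause(.1); st("above relay")
c=manip.camera("side"); crop(c,300,190,100,75,4,"pics/s3.png")
lin(x,y,.020,.12); st("down")
manip.gripper_to(.012,15); st("grip")
lin(x,y,.14,.2); st("up")
c=manip.camera("side"); crop(c,300,190,100,75,4,"pics/s4.png")
E
```

```text
down 11.41 [ 0.5888 -0.3707  0.0327] w 0.0244 F [-0.8  0.9 -1. ] q7 -0.41
rel 11.9 [ 0.5888 -0.3707  0.0325] w 0.0445 F [-0.1 -0.8 -0.2] q7 -0.41
above relay 14.71 [0.4468 0.0287 0.1302] w 0.0551 F [-0.1 -0.6  0.2] q7 -1.4
down 15.82 [0.4463 0.0295 0.0204] w 0.0552 F [ 0.9 -0.3  0.2] q7 -1.19
grip 16.43 [0.4461 0.0296 0.0201] w 0.0212 F [0.4 0.7 3. ] q7 -1.19
up 17.18 [0.4454 0.0298 0.1394] w 0.0208 F [ 0.1  0.3 -1.2] q7 -1.42
```

View pics/s3.png

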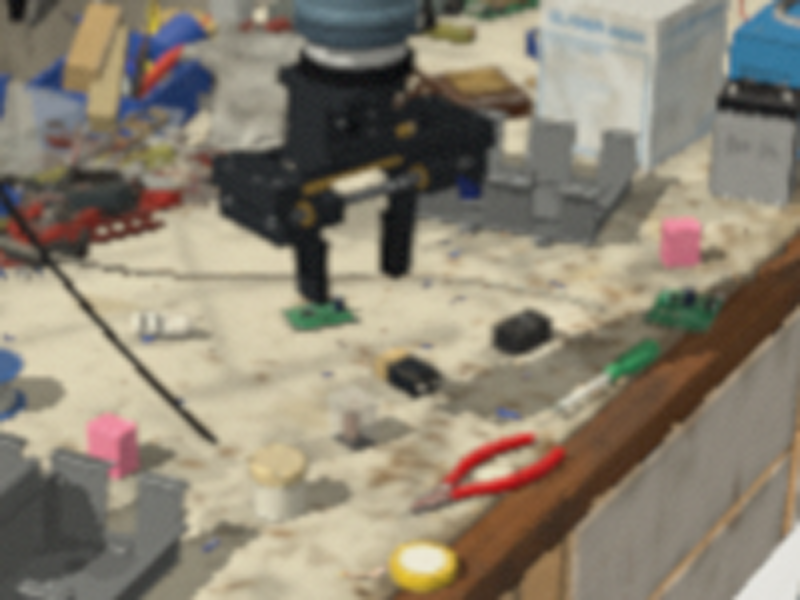

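View pics/s4.png

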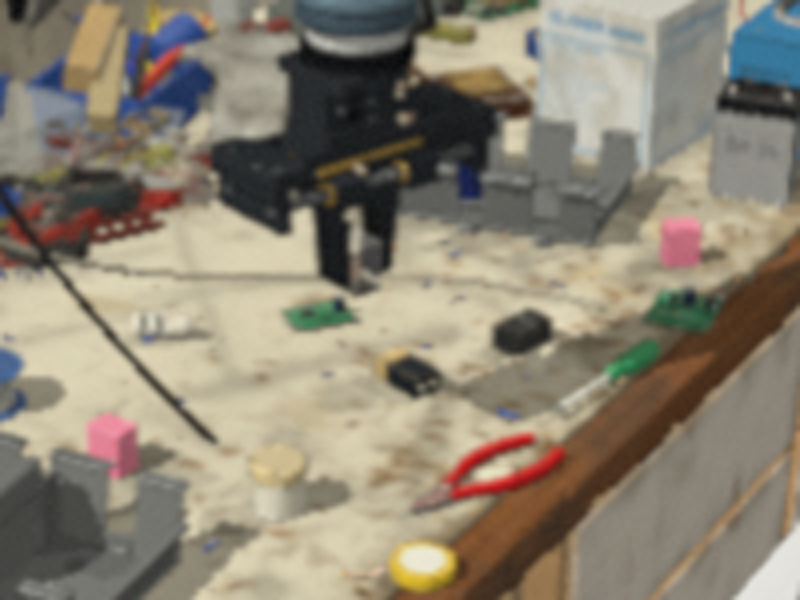

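```bash
cat > r3.py <<'E'
from act import *
x,y=lowpt(-.042,0)
go(x,y,.15,LOW[2]); manip.pause(.1); st("above")
lin(x,y,.030,.12); lin(x,y,.0245,.03); manip.pause(.15); st("down")
manip.gripper_to(.04,15); st("rel")
lin(x,y,.16,.2)
manip.gripper_to(.04,15)
go(.529,.287,.20,np.radians(7.4+90)); manip.pause(.1); st("above upper")
c=manip.camera("side"); crop(c,300,170,100,75,4,"pics/s5.png")
c=manip.camera("top"); cv2.imwrite("pics/t5.png",c["pixels"]); crop(c,433,165,38,52,5,"pics/t5c.png")
E
python3 r3.py
```

```text
above 18.88 [ 0.5072 -0.3846  0.1497] w 0.0207 F [1.  0.  0.4] q7 -0.37
down 20.52 [ 0.5063 -0.3864  0.0246] w 0.0211 F [-0.5  1.4 -0. ] q7 -0.29
rel 20.99 [ 0.5063 -0.3864  0.0245] w 0.0398 F [ 0.6 -0.4  0.3] q7 -0.29
above upper 24.53 [0.5295 0.2859 0.2   ] w 0.04 F [-0.8 -0.   0.1] q7 -0.26
```

View pics/s5.png

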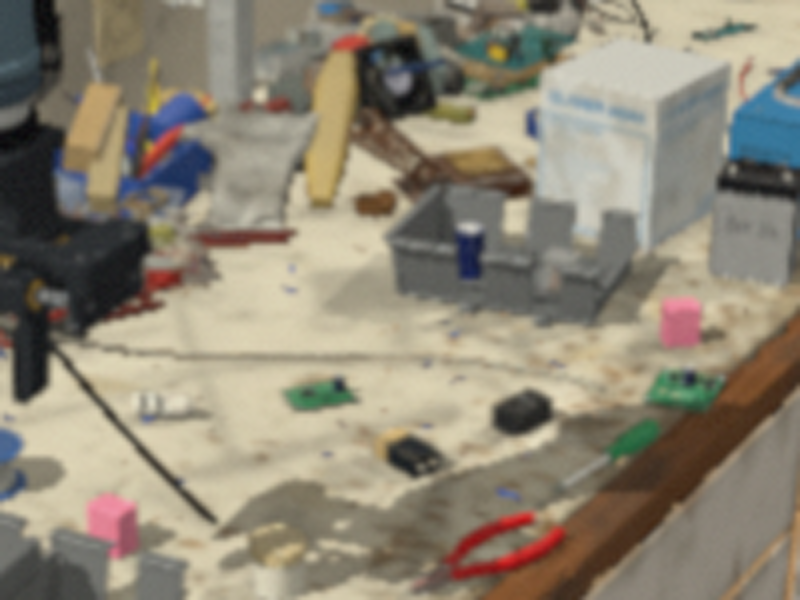

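View pics/t5.png

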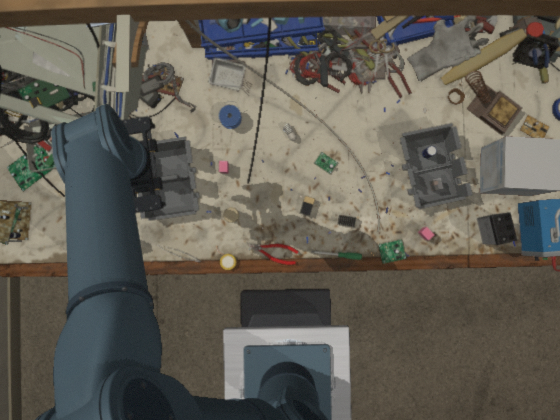

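View pics/t5c.png

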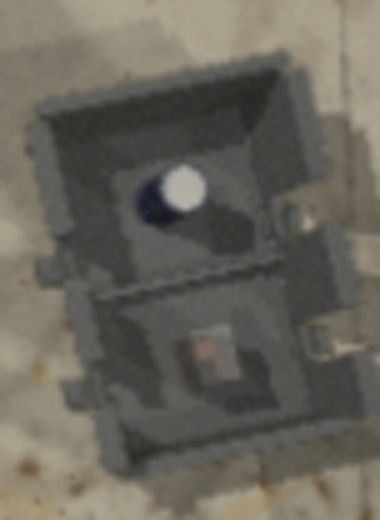

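```bash
cat > r4.py <<'E'
from ov import *
c=manip.camera("top")
print(proj(c,[[.5888,-.3707,.048]]),"seen ~",395+183/5-.5,113+188/5-.5)
m=c["pixels"][113:217,395:471].astype(int); 
g=m.min(2)>140; g[:20]=0; g[60:]=0; g[:,60:]=0; ys,xs=np.nonzero(g); print(len(xs),xs.mean()+395,ys.mean()+113)
overlay(c,433,165,38,52,5,"pics/o3.png",toteLines(0),[.5475,-.3785,0,np.radians(10.8)])
E
python3 r4.py
```

```text
[[430.38839291 149.67155759]] seen ~ 431.1 150.1
49 431.48979591836735 150.20408163265307
```

View pics/o3.png

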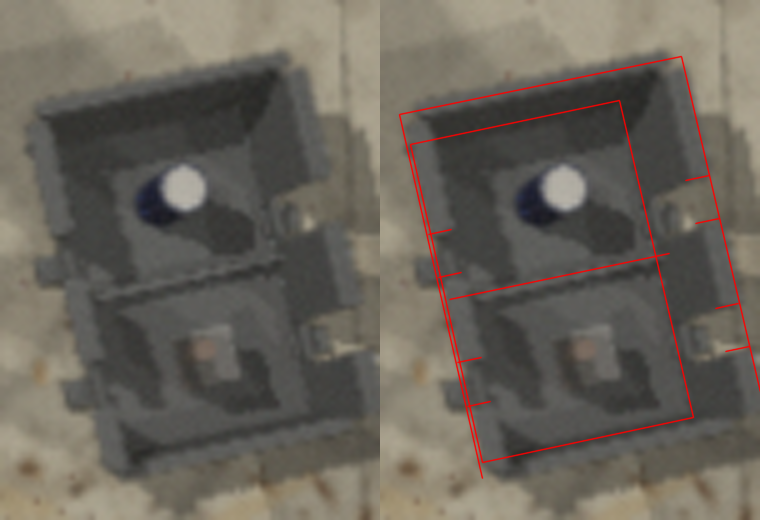

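```bash
sed -i 's/^LOW=.*/LOW=np.array([.5472,-.377,np.radians(10.8)])/' act.py; cat > r5.py <<'E'
from act import *
x,y=.529,.288
lin(x,y,.055,.15); manip.pause(.1); st("down")
manip.gripper_to(.004,40); st("grip")
lin(x,y,.20,.15); manip.pause(.1); st("up")
c=manip.camera("side"); cv2.imwrite("pics/s6.png",c["pixels"])
for n in("upper_tote","upper_tote_low_end"):print([(round(d["score"],2),np.round(d["point"],4)) for d in manip.landmark_of(n,c)])
c=manip.camera("top"); crop(c,168,182,58,58,5,"pics/t6.png")
for n in("upper_tote","upper_tote_low_end"):print([(round(d["score"],2),np.round(d["point"],4)) for d in manip.landmark_of(n,c)])
E
python3 r5.py
```

```text
down 25.9 [0.5297 0.2884 0.056 ] w 0.0401 F [ 0.3  0.3 -0.4] q7 -0.2
grip 26.44 [0.5291 0.2881 0.0551] w 0.0114 F [-0.9  0.1  1.3] q7 -0.2
up 27.66 [0.5284 0.2877 0.1989] w 0.0117 F [ 0.2  0.5 -2.1] q7 -0.26
[(0.65, array([0.5232, 0.2906, 0.1431]))]
[(0.78, array([0.4392, 0.2809, 0.1766]))]
[(0.76, array([0.53  , 0.2924, 0.1433])), (0.33, array([ 0.5864, -0.3682,  0.004 ]))]
[(0.72, array([0.4391, 0.2772, 0.1818]))]
```

View pics/s6.png

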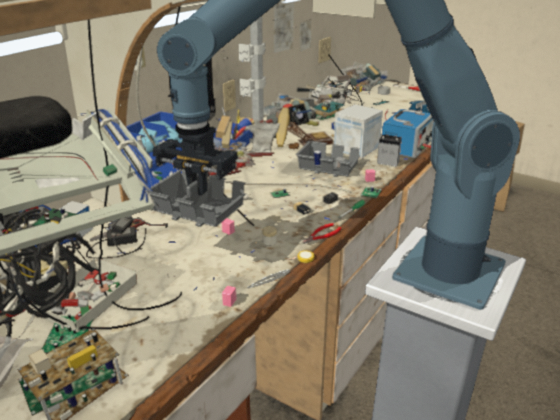

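View pics/t6.png

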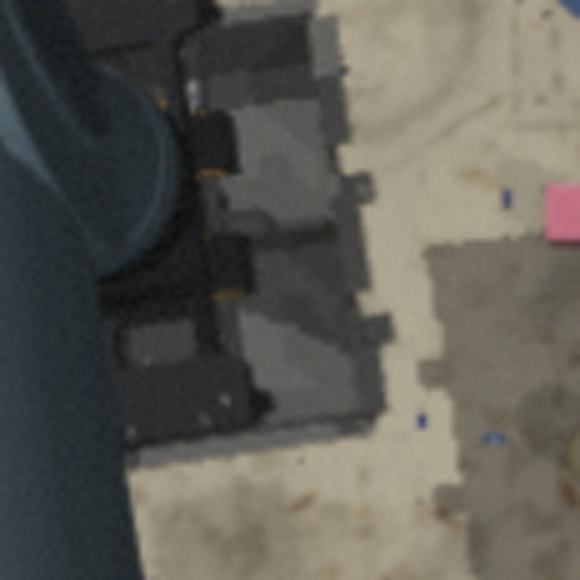

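```bash
cat > r6.py <<'E'
from act import *
o=manip.get_obs(); w,x,y,z=o["orientation"]; a0=2*np.arctan2(y,x); print(np.degrees(a0))
ap=a0+LOW[2]+np.pi-np.radians(7.4)
X,Y=lowpt(0,.0025)
lin(.5284,.2877,.25,.2)
j=manip.ik([X,Y,.22],q(ap)); print(j, manip.get_obs()["q"].round(2))
E
python3 r6.py
```

```text
97.39752286192747
[-0.08421726  0.83161722  1.03878603  1.57038397 -0.75721108  1.1868273
 -1.84438929] [-0.84  0.47  0.36  1.69 -0.19  1.01 -0.28]
```

```bash
cat > r7.py <<'E'
from act import *
a0=np.radians(97.4); ap=a0+LOW[2]+np.pi-np.radians(7.4)
X,Y=lowpt(0,.0025)
# choose mid yaw on the side q7 will travel
for am in (a0+np.pi/2,a0-np.pi/2):
    j=manip.ik([.55,-.05,.27],q(am)); print(np.degrees(am),None if j is None else np.round(j,2))
    
j=np.array(manip.ik([X,Y,.22],q(ap)))
manip.move_j(j); manip.pause(.2); st("above")
print(2*np.degrees(np.arctan2(manip.get_obs()["orientation"][2],manip.get_obs()["orientation"][1])),np.degrees(ap))
c=manip.camera("side"); cv2.imwrite("pics/s7.png",c["pixels"])
for n in("upper_tote","upper_tote_low_end"):print([(round(d["score"],2),np.round(d["point"],4)) for d in manip.landmark_of(n,c)])
c=manip.camera("top"); cv2.imwrite("pics/t7.png",c["pixels"])
for n in("upper_tote","upper_tote_low_end"):print([(round(d["score"],2),np.round(d["point"],4)) for d in manip.landmark_of(n,c)])
E
python3 r7.py
```

```text
187.4 [-0.12  0.35  0.16  1.79 -0.06  1.    1.77]
7.40000000000001 [-0.6   0.44  0.81  1.82 -0.37  1.04 -1.09]
above 30.92 [ 0.5471 -0.374   0.22  ] w 0.0117 F [ 0.   0.8 -3.1] q7 -1.84
-79.13687541275765 280.8
[(0.95, array([ 0.5432, -0.3739,  0.1631]))]
[(0.87, array([ 0.6338, -0.3616,  0.1994]))]
[]
[(0.86, array([ 0.6336, -0.3628,  0.1985]))]
```

View pics/s7.png

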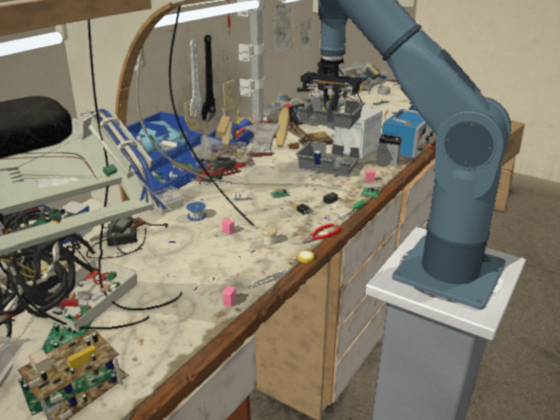

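View pics/t7.png

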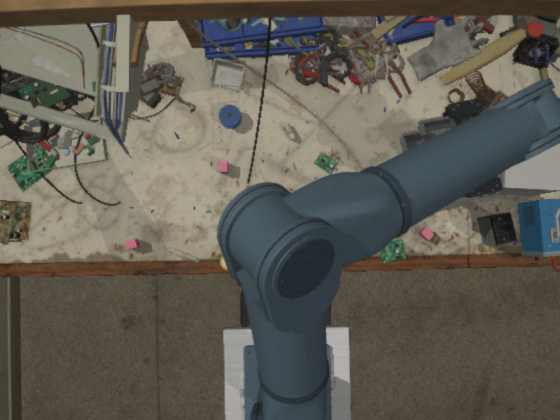

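```bash
cat > r8.py <<'E'
from act import *
X,Y=lowpt(0,.0025)
lin(X,Y,.122,.12); manip.pause(.15); st("near")
c=manip.camera("side"); crop(c,325,140,65,50,6,"pics/s8.png")
E
python3 r8.py
```

```text
near 32.33 [ 0.5471 -0.3749  0.1229] w 0.0116 F [ 1.  -0.6 -1.8] q7 -1.78
```

View pics/s8.png

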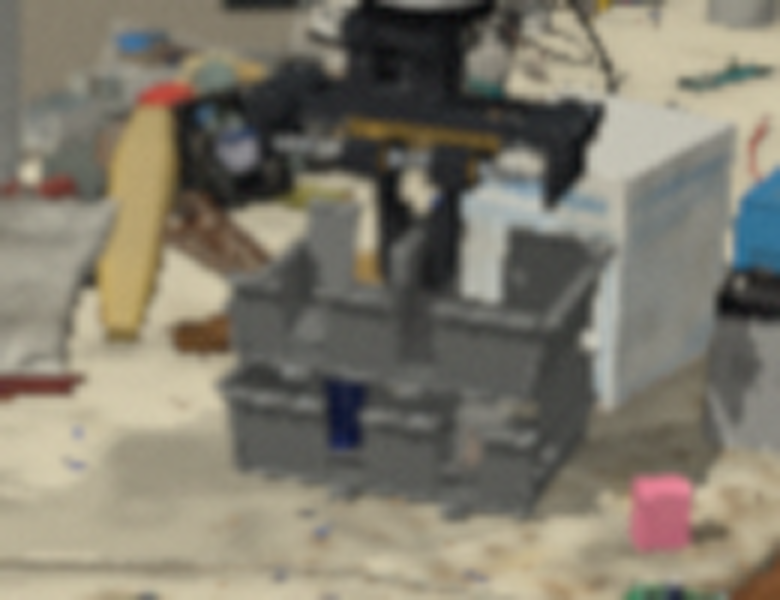

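```bash
cat > r9.py <<'E'
from act import *
X,Y=lowpt(0,.0025)
for z in (.115,.1125,.1112,.1102,.1095):
    lin(X,Y,z,.03); manip.pause(.1); st()
    if manip.get_obs()["contact_force"][2]>6: break
c=manip.camera("side"); crop(c,325,140,65,50,6,"pics/s9.png")
E
python3 r9.py
```

```text
32.87 [ 0.5467 -0.3746  0.115 ] w 0.0114 F [ 0.4  0.3 -2.5] q7 -1.78
 33.22 [ 0.5467 -0.3746  0.1125] w 0.0119 F [-0.4 -0.1 -2.8] q7 -1.78
 33.57 [ 0.5469 -0.3747  0.1114] w 0.0113 F [ 0.7 -0.  -1.8] q7 -1.77
 33.92 [ 0.5469 -0.3748  0.1113] w 0.0117 F [-1.   1.8  7.1] q7 -1.77
```

View pics/s9.png

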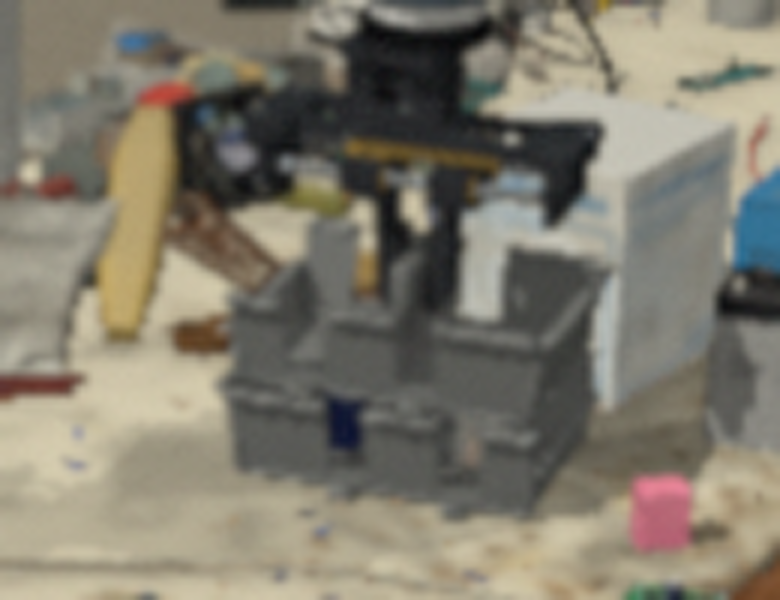

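```bash
cat > r10.py <<'E'
from act import *
X,Y=lowpt(0,.0025)
manip.gripper_to(.03,15); st("rel")
lin(X,Y,.22,.15)
manip.gripper_to(.06,15)
go(.568,-.1105,.12,np.radians(53.5)); manip.pause(.1); st("above board")
c=manip.camera("side"); crop(c,325,140,65,50,6,"pics/s10.png")
for n in("upper_tote","upper_tote_low_end"):print([(round(d["score"],2),np.round(d["point"],4)) for d in manip.landmark_of(n,c)])
c=manip.camera("top"); cv2.imwrite("pics/t10.png",c["pixels"])
for n in("upper_tote","upper_tote_low_end"):print([(round(d["score"],2),np.round(d["point"],4)) for d in manip.landmark_of(n,c)])
E
python3 r10.py
```

```text
rel 34.43 [ 0.5467 -0.3745  0.1101] w 0.0303 F [ 0.2 -0.5 -0.6] q7 -1.77
above board 37.51 [ 0.5681 -0.1116  0.1202] w 0.0601 F [-0.6  0.3  0.5] q7 -0.17
[(0.73, array([ 0.5442, -0.3736,  0.0548]))]
[(0.7, array([ 0.6309, -0.3597,  0.0902]))]
[(0.58, array([ 0.552 , -0.3752,  0.0522])), (0.36, array([ 0.4163, -0.1618, -0.0022]))]
[(0.71, array([ 0.6328, -0.3628,  0.0916]))]
```

View pics/s10.png

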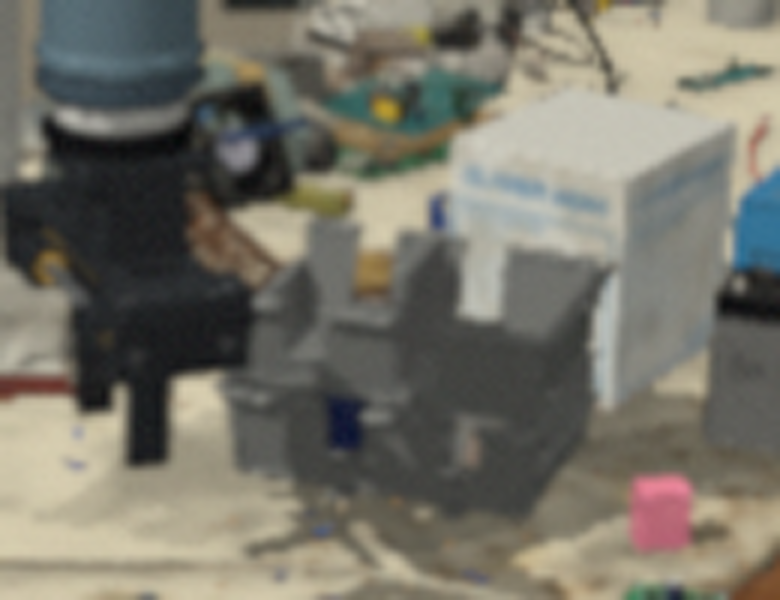

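View pics/t10.png

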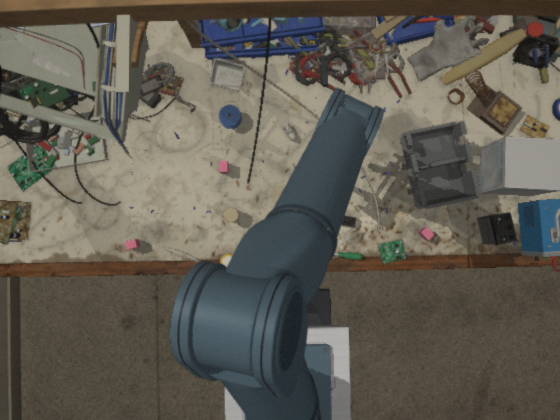

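```bash
cat > r11.py <<'E'
from act import *
x,y=.568,-.1105
lin(x,y,.03,.15); lin(x,y,.0152,.05); manip.pause(.1); st("down")
manip.gripper_to(.03,15); st("grip")
lin(x,y,.03,.05); lin(x,y,.17,.2); st("up")
c=manip.camera("side"); crop(c,290,150,65,50,6,"pics/s11.png")
E
python3 r11.py
```

```text
down 39.11 [ 0.5679 -0.1105  0.0151] w 0.0601 F [ 0.3 -0.6  0. ] q7 -0.1
grip 39.6 [ 0.568  -0.1105  0.0152] w 0.0356 F [ 0.5 -0.2  0.5] q7 -0.1
up 40.9 [ 0.5672 -0.1101  0.169 ] w 0.0356 F [-0.6 -0.4  0.1] q7 -0.21
```

View pics/s11.png

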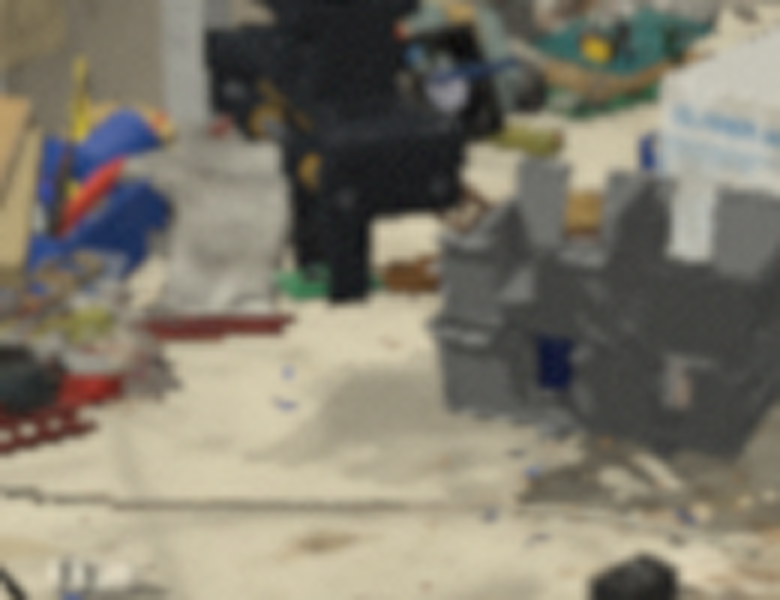

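```bash
cat > r12.py <<'E'
from act import *
X,Y=lowpt(.050,0)
go(X,Y,.20,LOW[2]); manip.pause(.1); st("above")
lin(X,Y,.09,.15); lin(X,Y,.078,.05); manip.pause(.15); st("near")
for z in (.0768,.0757):
    if manip.get_obs()["contact_force"][2]>3: break
    lin(X,Y,z,.03); manip.pause(.1); st()
manip.gripper_to(.05,15); st("rel")
lin(X,Y,.20,.15)
x,y=.4195,-.160
manip.gripper_to(.045,15)
go(x,y,.12,np.radians(169)); manip.pause(.1); st("above hs")
c=manip.camera("side"); crop(c,325,150,65,50,6,"pics/s12.png")
c=manip.camera("top"); cv2.imwrite("pics/t12.png",c["pixels"]); crop(c,433,165,50,52,6,"pics/t12c.png")
E
python3 r12.py
```

```text
above 42.07 [ 0.5973 -0.3649  0.1995] w 0.0356 F [ 1.8  0.9 -1.3] q7 -0.5
near 43.49 [ 0.5964 -0.3678  0.0782] w 0.0356 F [0.7 0.1 0.2] q7 -0.44
 43.84 [ 0.5963 -0.3677  0.0768] w 0.0355 F [-0.5 -0.1 -0.8] q7 -0.44
 44.19 [ 0.5963 -0.3676  0.0757] w 0.0357 F [-0.2 -0.1 -0.3] q7 -0.44
rel 44.61 [ 0.5963 -0.3676  0.0757] w 0.05 F [ 0.1 -0.4  0.6] q7 -0.44
above hs 47.08 [ 0.4211 -0.1612  0.1205] w 0.0454 F [-0.5 -1.8  0.3] q7 -0.87
```

View pics/s12.png

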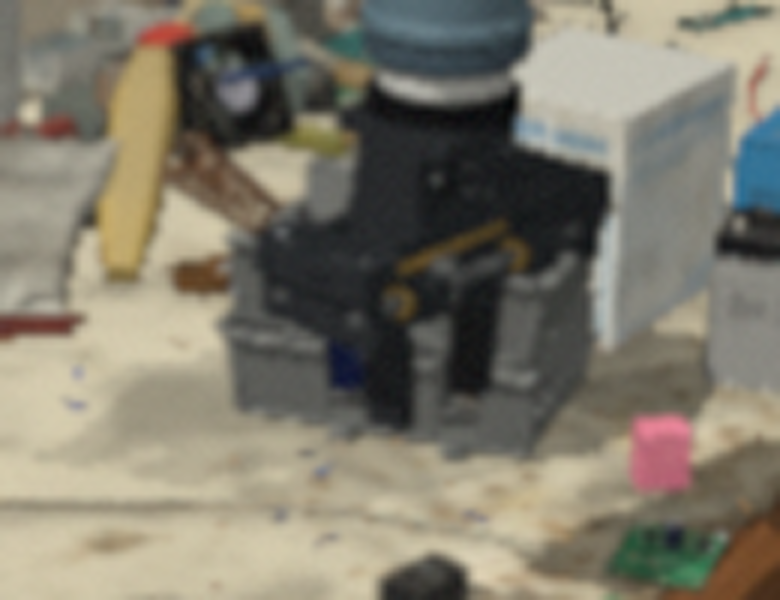

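View pics/t12c.png

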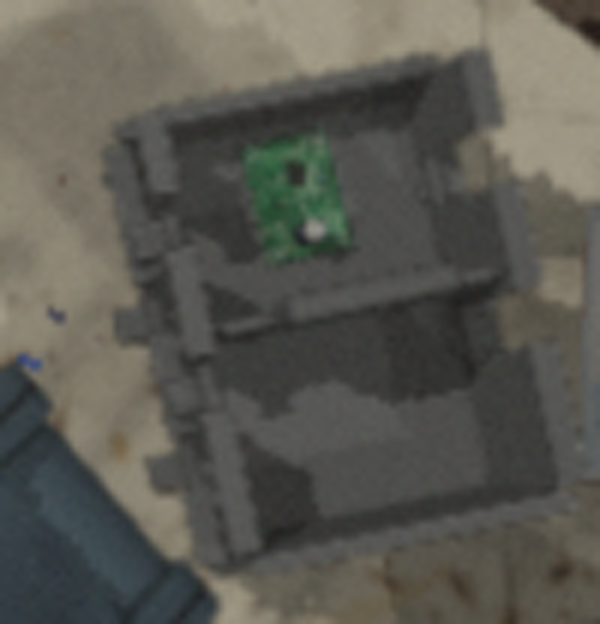

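```bash
cat > r13.py <<'E'
from act import *
x,y=.420,-.160
manip.gripper_to(.055,20)
go(x,y,.10,np.radians(79)); manip.pause(.1); st("above hs")
lin(x,y,.035,.12); lin(x,y,.019,.06); st("down")
manip.gripper_to(.015,20); st("grip")
lin(x,y,.20,.2); st("up")
c=manip.camera("side"); crop(c,315,165,65,50,6,"pics/s13.png")
X,Y=lowpt(-.048,0)
go(X,Y,.20,LOW[2]); manip.pause(.1); st("above")
c=manip.camera("side"); crop(c,325,130,65,50,6,"pics/s14.png")
E
python3 r13.py
```

```text
above hs 48.74 [ 0.42   -0.16    0.1001] w 0.0553 F [ 0.6  0.  -0. ] q7 -2.08
down 49.85 [ 0.4201 -0.1601  0.0192] w 0.055 F [-0.4 -0.1  0.7] q7 -1.94
grip 50.42 [ 0.42   -0.16    0.0191] w 0.0245 F [-0.8  1.   2.9] q7 -1.94
up 51.48 [ 0.4195 -0.1596  0.1995] w 0.0244 F [ 0.5  0.2 -0.5] q7 -2.36
above 53.26 [ 0.5002 -0.3852  0.1997] w 0.0246 F [ 0.6  0.3 -0.9] q7 -0.5
```

View pics/s13.png

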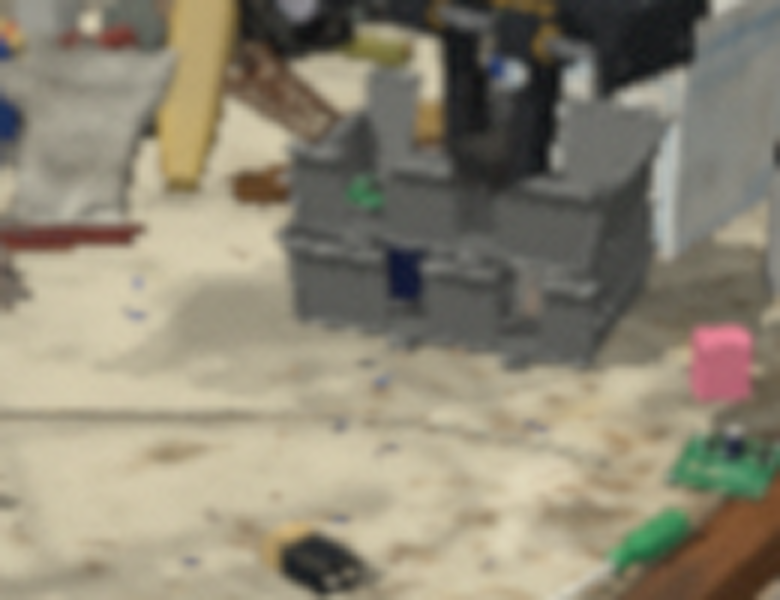

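View pics/s14.png

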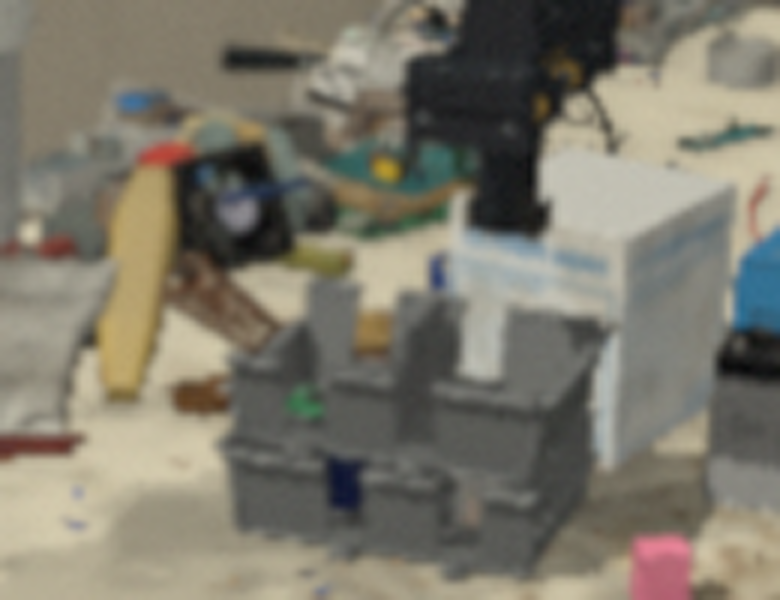

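```bash
cat > r14.py <<'E'
from act import *
X,Y=lowpt(-.048,0)
lin(X,Y,.095,.15); lin(X,Y,.082,.05); manip.pause(.15); st("near")
for z in (.0808,.0797):
    if manip.get_obs()["contact_force"][2]>3: break
    lin(X,Y,z,.03); manip.pause(.1); st()
manip.gripper_to(.04,20); st("rel")
lin(X,Y,.22,.15)
go(.40,.05,.30,np.radians(10)); manip.pause(.3); st("away")
c=manip.camera("side"); cv2.imwrite("pics/s15.png",c["pixels"]); crop(c,325,150,65,50,6,"pics/s15c.png")
c=manip.camera("top"); cv2.imwrite("pics/t15.png",c["pixels"]); crop(c,433,165,50,52,6,"pics/t15c.png")
E
python3 r14.py
```

```text
near 54.72 [ 0.5002 -0.3861  0.0822] w 0.0243 F [-0.2 -0.7 -0.8] q7 -0.43
 55.07 [ 0.5001 -0.386   0.0808] w 0.0244 F [-0.2  0.1 -0.3] q7 -0.43
 55.42 [ 0.5    -0.386   0.0797] w 0.0242 F [-0.7 -0.  -0.1] q7 -0.43
rel 55.84 [ 0.5001 -0.386   0.0797] w 0.0402 F [-0.6  0.8 -0.7] q7 -0.43
away 58.89 [0.4001 0.0496 0.2999] w 0.0399 F [-0.9  0.7  0.2] q7 -1.61
```

View pics/s15c.png

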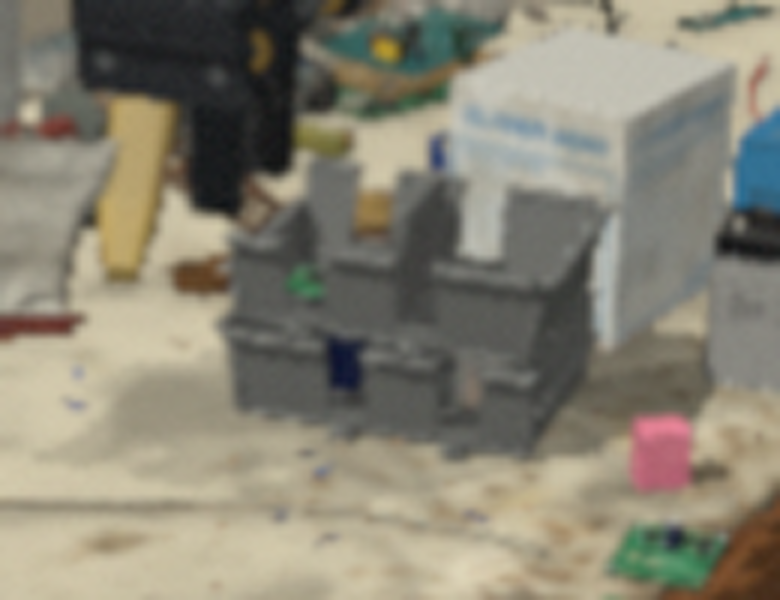

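View pics/t15c.png

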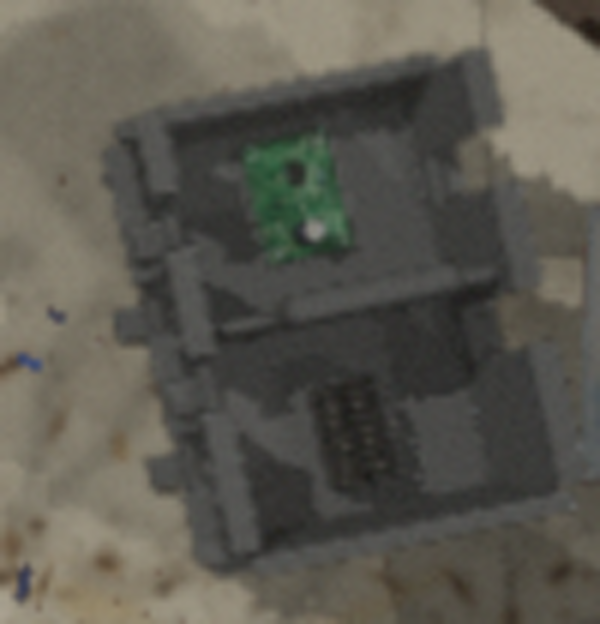

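View pics/t15.png

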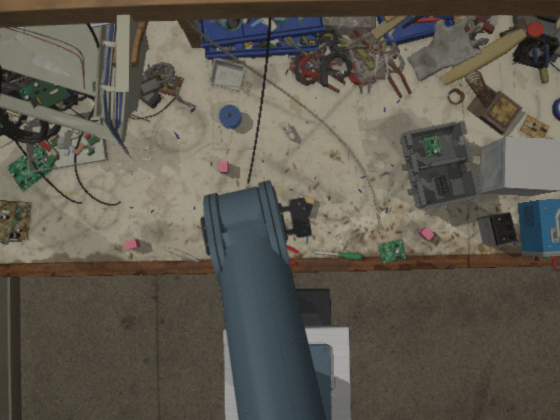

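```bash
cat > r15.py <<'E'
from ov import *
from act import LOW
c=manip.camera("top"); s=manip.camera("side")
b=np.array([-.001,-.0026])
p=[LOW[0]+b[0],LOW[1]+b[1],.056,LOW[2]+np.pi]
pl=[LOW[0]+b[0],LOW[1]+b[1],0,LOW[2]]
overlay(c,435,165,38,52,5,"pics/o5.png",toteLines(1),p)
L=toteLines(0)
overlay(s,325,155,33,35,6,"pics/o6.png",np.vstack([place(toteLines(1).reshape(-1,3),[0,0,.056,np.pi]).reshape(-1,2,3),L]),[LOW[0],LOW[1],0,LOW[2]])
for n in("small_board","heat_sink","flux_pot","battery","large_board"):
  for k in(c,s):
    print(n,[(round(d["score"],2),np.round(d["point"],3)) for d in manip.landmark_of(n,k)[:2]])
E
python3 r15.py
```

```text
small_board [(0.63, array([ 0.595, -0.369,  0.057]))]
small_board [(0.58, array([ 0.595, -0.367,  0.059]))]
heat_sink [(0.68, array([ 0.5  , -0.387,  0.061]))]
heat_sink []
flux_pot []
flux_pot [(0.7, array([ 0.439,  0.129, -0.004]))]
battery [(0.51, array([ 0.454, -0.062, -0.002]))]
battery [(0.57, array([ 0.457, -0.057,  0.003]))]
large_board [(0.7, array([ 0.339, -0.274,  0.001])), (0.61, array([ 0.458, -0.059, -0.005]))]
large_board [(0.52, array([ 0.337, -0.273,  0.001]))]
```

View pics/o5.png

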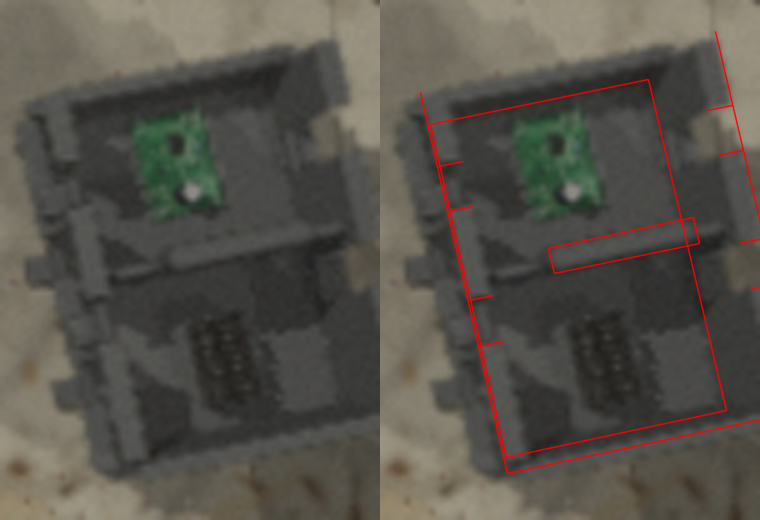

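View pics/o6.png

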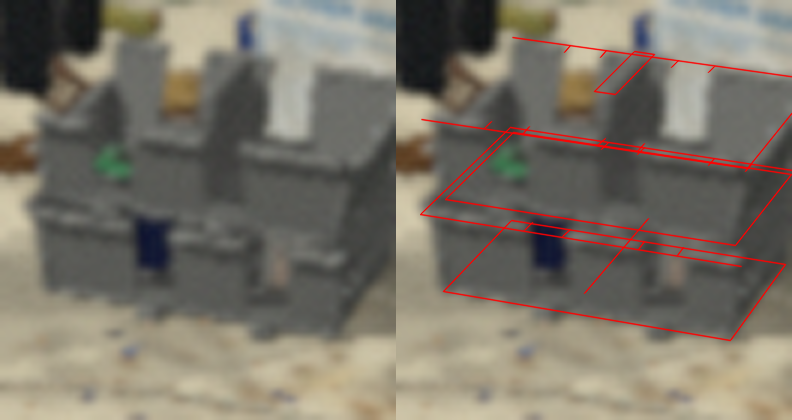

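```bash
python3 - <<'E'
from act import *
manip.sign_off(); st("done")
E
```

```text
the job is handed in; nothing more can be done
the job is handed in; nothing more can be done
```

The repair kit is packed and handed in at about 59 s of the 118 s allowed.

**What I did**
- Stood the capacitor in the far bay of the lower tote and the relay in the near bay, one on each side of the rib.
- Turned the grip-bar tote 180° and set it on the rim, so the cut-down ends are opposite. It met the rim with the TCP at 111 mm, the height expected for stacking; nested, it would have sat lower.
- Laid the small board, components up, and the heat sink, fins up, one on each side of the bar. Both sit about 6–8 mm further out than the bay centres so that the gripper's body cleared the bar.

**Last checks**
- **Stack:** Outlines of both totes drawn over the top and side views matched the stacked pose to within a few mm, allowing for the 1–3 mm top-camera offset below. The network put the upper tote's origin at z of about 53 mm, against 56 mm expected.
- **Lower tote:** The capacitor and relay stood upright before the stack went on. Both are still visible in their bays through the slots.
- **Top tote:** The board and heat sink were found flat, within about 2 mm of where I put them. The side camera could not see the heat sink, so only the top view confirms it.
- **Look-alikes:** The battery and large board read as unmoved in both views. The arm hid the flux pot from above, but the side view has it in place. The pink relay look-alikes were left alone.

**What disagreed**
- The top camera was 1–3 mm off, judged by where the capacitor's top showed. I corrected the lower tote's position for this before stacking.
- One network call also reported the battery as a second "large board". I ignored it.

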